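# Press a mineral specimen in the bonding clamp

### The job

The stone specimen standing on the bonding clamp's base has to be held under pressure. Press the clamp's free jaw gently down its post until the foot bears on the specimen and the jaw tilts and bites on the post, then turn the handle clockwise (seen from above) until the sprung foot is pushed about halfway into its sleeve, and let go. Never drive the foot fully in, do not shift the specimen, and leave the things standing around alone.

Things in the scene. Friction and masses are not known exactly. Their poses are not given: they have to be found in the camera images.
- clamp: the bonding clamp, bolted to the bench: white base plate 200 x 110 x 12 mm with an upright steel post (12 x 20 mm in section, top 156 mm above the bench) standing 60 mm from its middle towards -x. Origin: centre of the plate's underside, on the bench; x runs from the post towards the foot, z up
- jaw: grey free jaw: a block 76 long x 40 wide x 40 mm tall around the post, with an arm along +x to the boss of the screw, 105 mm from the post axis. Origin: on the post axis, mid-height of the block; x along the arm. About 3 N slides it down; it stays where left. With the foot on the specimen it tilts, then bites at 8 to 11 N of pressing: 12 to 15 N is ample, over 20 N too much
- jaw_slide (a joint): travel of the jaw down its post (m), 0 at the top, grows downward; starts between 0.004 and 0.024, meets the specimen at about 0.045
- jaw_tilt (a joint): tilt of the jaw on the post (rad), about 0 when free, grows as the arm's end lifts; it starts to bite on the post at about 0.06 and then gives only a little, to 0.09 when screwed tight. A jaw that has bitten stays so when let go
- press (a point): middle of the flat top of the jaw block in front of the post, 34 mm from the post axis towards the foot and 20 mm above the jaw's origin: the place to press. The flat is 50 mm long (from the post) and 40 mm wide; the post stands up through the block's other half and up to 55 mm above it, so the gripper needs room on that side
- screw_turn (a joint): turn of the screw (rad), grows clockwise from above; each turn feeds the screw, handle and foot 12 mm down. Starts between 0 and 0.3, ends at 8. It stays where it is left
- handle (a point): centre of the steel bar handle on top of the screw: 56 long (point x) x 14 wide (point y) x 22 mm tall (point z), its underside 21 mm above the boss below it at the start. Turning it needs 0.05 to 0.2 N m
- foot: sprung foot under the screw: rubber disc 24 mm across and 8 mm thick on a steel stem. Origin on the screw axis, 45 mm above the disc's underside
- foot_spring (a joint): how far the foot is pushed up into its sleeve (m): 0 out, 0.008 fully in; 3 N per mm. A jaw that has been pressed till it bites leaves it at 0.0005 to 0.0025; then each rad of screw_turn adds about 0.0012 (the jaw gives a little), and a hand resting on the handle can add 0.001 more while it is there. Halfway is 0.004
- specimen: the work: a round stone core 44 mm across and 33 mm tall on a 60 x 60 x 5 mm glass backing plate, one piece, 38 mm tall in all, about 160 g, standing loose on the base plate under the foot. Origin: centre of its underside, z up
- dish: bystander: flat covered clear dish, 92 mm across, 19 mm tall; origin centre of its underside
- jar: bystander: brown glass jar, 48 mm across, 60 mm tall; origin centre of its underside
- washbottle: bystander: white wash bottle with a bent spout, 60 mm across, about 160 mm tall; origin centre of its underside
Things that resemble listed ones, but are neither listed nor needed, are in the scene too. What is shaped like the specimen but blue is not meant.

How it is judged:
By the outcome, as a careful person would: the job done as asked, in the order asked, and still so for the second after the job is handed in, with the robot touching nothing.
It also fails if it takes over 64 s, if anything falls off the work surface, if the arm or the gripper's body presses on something with over 40 N, if the wrist force passes 120 N, or if a joint passes its speed limit or range.

### The arm

A 6-joint arm with a two-finger parallel gripper is mounted at the origin on the work surface. World frame = base frame: x ahead of the robot, y to its left, z up, the work surface at z = 0. Lengths are in m, angles in rad, forces in N, time in s.
With the tool pointing down it reaches from about 0.375 to 0.9 m from the base axis. Payload 3.1 kg.
Tool frame: the origin (TCP) lies at the very end of the fingers, on their centre line; the grasp point (between the pads) lies 19 mm behind it (robot.hold_point_z is the z of the grasp point in the tool frame, in m); z points along the fingers, y is the direction in which the jaws open and shut (so a half turn about z gives the same grasp; the last joint's range is limited). The gripper opens to 87 mm and grips with 3 to 60 N. Pads are 19 mm wide; open, the fingers measure 117 mm over their backs; the gripper's body (75 mm by 190 mm) begins 51 mm behind the grasp point.
Start: joints at [-1.284, 0.527, 1.433, -0, 1.181, -0.178], TCP at [0.28, -0.559, 0.223] pointing down, gripper open.
Joint ranges: [-3.08, 3.08], [-0.75, 2.2], [0.22, 2.44], [-1.43, 4.57], [0, 2.65], [-2.85, 2.85]. Speed limits (rad/s): [2.79, 2.79, 3.14, 3.14, 3.14, 3.14].

### API

Orientations are given as a unit quaternion [x, y, z, w].
In Python, from rig import robot, viewer, spotter gives the robot as it stands.
- The arm moves only by the shell command python3 -m crank 'ROWS' [FORCE]. ROWS is text: rows parted by semicolons, each of 7 numbers parted by spaces: the turn, a rotation vector about the tool's x, y, z in units of 5 degrees (1.0 is 5 degrees), then the shift along the tool's x, y, z in units of 40 mm (1.0 is 40 mm), then the gripper's target within -1 to 1 (shut at 1, half-way at 0, fully open at -1). A call has 1 to 5 rows; each row shifts and turns the pose as measured when the row begins, along the tool's axes as they then stand; what a row does not reach is not made up. A row lasts 1/8 s, in which the tool goes at most 62.5 mm and 10.7 degrees, less where a joint would pass 70% of its speed; a pose out of reach is approached as far as the arm can. A call is refused whole if a number of a shift passes 1 or a number of a turn 1, either way. A call with a gripper value outside its range is refused whole. The fingers move at their own pace and stop on an object; FORCE is the grip in N (left out, the last holds). Time passes only in rows, so rows that do not move let the fingers close. It gives the time, the measured TCP pose, the force and the opening at its end, in the units of the state.
- robot.get_obs(): the state, without advancing time (a new reading comes with each control period).
- viewer.camera(name): name is "side" or "top"; returns a dict with "img" (400x640x3 uint8, red, green, blue), "camera_matrix" (3x3 intrinsics, pixels), "xyz" and "attitude" of the camera in the world. Camera axes: x right, y down, z forward; pixel columns grow to the right and rows downward; lengths in m; the calibration is good to about 2 mm. A picture is of the moment at which its call begins. There is no depth.
- robot.hand_in(): hands the job in, once; it reports no verdict.
Trained networks look in a picture, given as the dict that the camera call returned (one of the last four; its "shot" number tells which), for a name from the list of things; names that differ only in an ending like _2 or _b are one class to them, and where a whole thing is asked for, a point or a joint stands for the part that bears it (a point fixed in the world has none). Each returns a list of dicts, best first, with "score" (0 to 1); they miss things now and then, are a little off and sometimes report something else, mostly with a low value. They report only what shows in the picture. A call takes as long as a camera call. They do not tell look-alikes from the thing itself.
- spotter.boxes_of(name, picture): "at" ([x, y, z] in m, in the coordinates of the camera as it stood for that picture, good to about 4 mm: the middle of the surface that is visible of it).
The state is a dict: "time": time; "q": joint angles; "joint_velocities": joint speeds; "joint_torque": joint torques, N m; "position": TCP position; "tool_rot": TCP orientation; "ft_force": force on the tool from outside, world axes, zero at the start; "moment": the same for the moment, N m; "grip_width": finger opening in m.
Only numpy, scipy, OpenCV 4.12 (cv2) and the standard library are available. Lean on these libraries where they do the work, as an engineer would, in place of code of your own. Each camera call takes 0.05 s, during which the arm holds its last target.

## Working session

There is one attempt and no reset: what is moved stays moved. The work goes in short steps, Python scripts to look and compute and a shell command to move; the robot and the scene stay as the last step left them, time stands still between calls to the robot, and variables do not carry over. Pictures are saved under pics/ and viewed, and the job is handed in when it is done.

```bash
ls; mkdir -p pics
cat > h.py <<'E'
import numpy as np, cv2
from scipy.spatial.transform import Rotation as R
from rig import robot, viewer, spotter
def cam(n,save=None):
    p=viewer.camera(n)
    if save: cv2.imwrite('pics/'+save+'.png',p['img'][:,:,::-1])
    return p
def rot(p):
    a=np.array(p['attitude'],float)
    return a if a.shape==(3,3) else R.from_quat(a).as_matrix()
def w(p,c): return np.array(p['xyz'])+rot(p)@np.array(c)
def px(p,X):
    c=rot(p).T@(np.array(X)-np.array(p['xyz'])); u=np.array(p['camera_matrix'])@c; return u[:2]/u[2]
def ray(p,u,v,z):
    d=rot(p)@np.linalg.solve(np.array(p['camera_matrix']),[u,v,1.]); o=np.array(p['xyz']); return o+d*(z-o[2])/d[2]
E
python3 - <<'E'
from h import *
np.set_printoptions(precision=3,suppress=True)
for n in ['top','side']:
    p=cam(n,n+'0'); print(n,p['xyz'],p['attitude'],np.array(p['camera_matrix']).tolist())
    for t in ['clamp','jaw','handle','foot','specimen','dish','jar','washbottle']:
        for b in spotter.boxes_of(t,p)[:4]:
            X=w(p,b['at']); print(t,round(b['score'],2),X,px(p,X))
o=robot.get_obs(); print(o)
E
```

```text
pics
top [0.51  0.028 1.081] [-0.705  0.707 -0.03   0.037] [[472.6727650224089, 0.0, 313.6059091749649], [0.0, 472.6727650224089, 199.88921217059723], [0.0, 0.0, 1.0]]
clamp 0.76 [ 0.577 -0.118  0.009] [382.196 215.416]
jaw 0.78 [ 0.579 -0.123  0.138] [393.671 210.06 ]
handle 0.71 [ 0.635 -0.101  0.171] [384.321 180.237]
specimen 0.88 [0.565 0.094 0.003] [289.024 221.097]
specimen 0.86 [ 0.777 -0.085  0.015] [366.701 128.152]
specimen 0.8 [0.689 0.078 0.007] [295.943 167.   ]
specimen 0.7 [0.807 0.081 0.011] [294.849 116.176]
dish 0.9 [ 0.744 -0.242  0.022] [436.607 141.185]
jar 0.93 [0.466 0.002 0.056] [330.133 265.765]
side [0.333 0.599 0.814] [-0.202  0.906 -0.366  0.074] [[394.2755987483905, 0.0, 312.2070955377125], [0.0, 394.2755987483905, 204.08592350625165], [0.0, 0.0, 1.0]]
clamp 0.64 [ 0.578 -0.112  0.015] [335.544 209.02 ]
jaw 0.85 [ 0.587 -0.109  0.133] [334.519 177.094]
handle 0.67 [ 0.633 -0.096  0.165] [316.378 165.354]
foot 0.57 [ 0.63  -0.095  0.083] [316.676 189.476]
specimen 0.83 [ 0.631 -0.092  0.028] [315.613 204.448]
specimen 0.7 [0.559 0.115 0.021] [306.807 272.401]
specimen 0.67 [0.803 0.093 0.019] [225.564 232.608]
specimen 0.62 [ 0.777 -0.067  0.022] [264.99  195.729]
dish 0.81 [ 0.749 -0.222  0.015] [297.999 167.802]
dish 0.65 [0.466 0.017 0.052] [358.804 248.041]
jar 0.74 [0.462 0.016 0.051] [360.718 248.884]
washbottle 0.66 [ 0.607 -0.323  0.078] [354.739 145.799]
{'time': 0.9, 'q': array([-1.285,  0.527,  1.433, -0.   ,  1.181, -0.178]), 'joint_velocities': array([0.   , 0.001, 0.001, 0.002, 0.   , 0.002]), 'joint_torque': array([  0.001, -43.999, -17.699,   0.063,   0.05 ,   0.   ]), 'position': array([ 0.28 , -0.559,  0.223]), 'tool_rot': array([ 0.973,  0.23 , -0.   ,  0.   ]), 'ft_force': array([ 0.328, -0.649, -0.332]), 'moment': array([-0.035,  0.015,  0.036]), 'grip_width': 0.0868592168412028}
```

View pictures.

```bash
python3 -c "
import cv2
for n,(a,b,c,d) in {'top':(130,290,300,460),'side':(110,270,230,430)}.items():
    i=cv2.imread(f'pics/{n}0.png'); cv2.imwrite(f'pics/{n}0c.png',cv2.resize(i[a:b,c:d],None,fx=3.75,fy=3.75,interpolation=cv2.INTER_CUBIC))
"
```

```text
(no output)
```

View pics/top0.png

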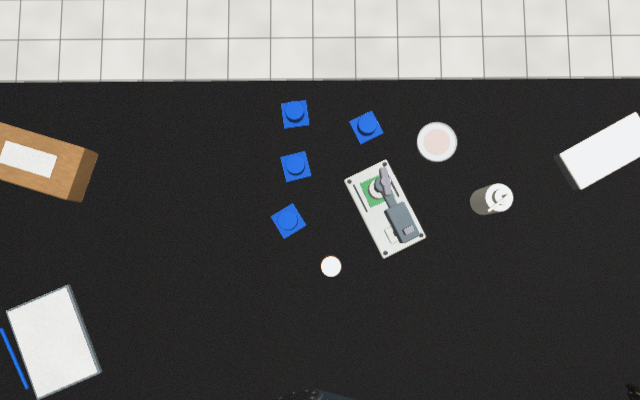

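View pics/side0.png

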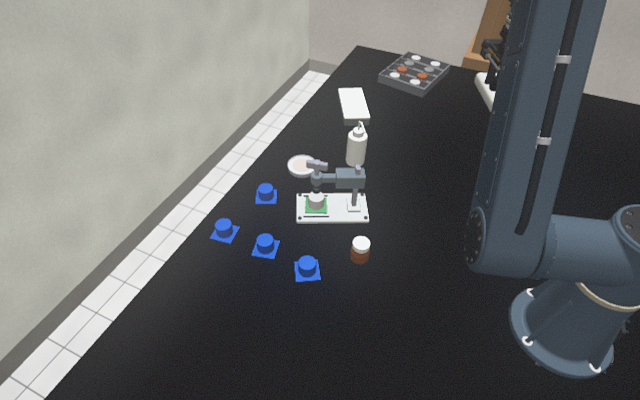

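```bash
ls -la pics
```

```text
total 1692
drwxr-xr-x 2 agent agent   4096 Dec  6 18:55 .
drwxr-xr-x 3 agent agent   4096 Dec  6 18:55 ..
-rw-r--r-- 1 agent agent 422797 Dec  6 18:55 side0.png
-rw-r--r-- 1 agent agent 487966 Dec  6 18:55 side0c.png
-rw-r--r-- 1 agent agent 396514 Dec  6 18:55 top0.png
-rw-r--r-- 1 agent agent 408157 Dec  6 18:55 top0c.png
```

View pics/top0c.png

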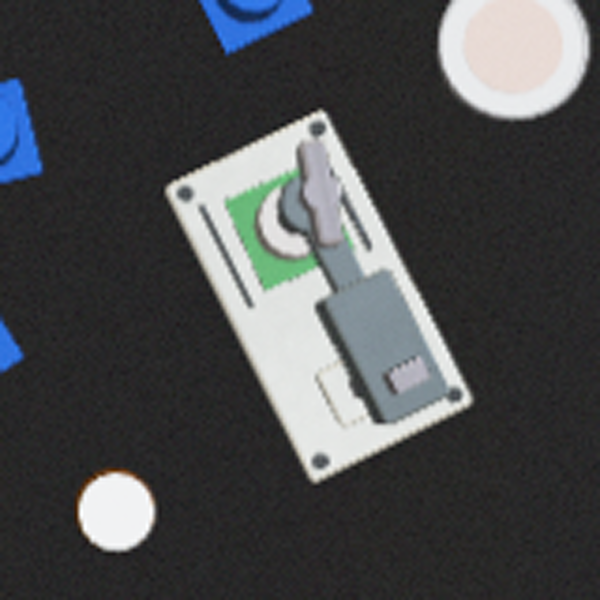

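View pics/side0c.png

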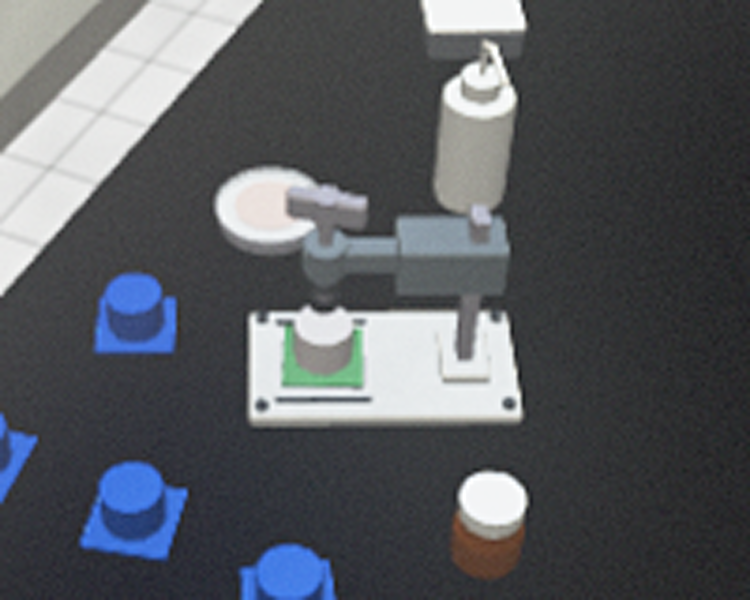

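```bash
cat >> h.py <<'E'
np.set_printoptions(precision=4,suppress=True)
E
python3 - <<'E'
from h import *
from scipy.optimize import least_squares
pt=cam('top');ps=cam('side')
T=lambda l:[(300+x/3.75,130+y/3.75) for x,y in l]
S=lambda l:[(230+x/3.75,110+y/3.75) for x,y in l]
# plate corners local
L=[(.1,-.055),(.1,.055),(-.1,.055),(-.1,-.055)]
t=T([(322,110),(165,187),(317,483),(472,403)])
s=S([(249,312),(247,418),(523,417),(509,312)]) # far-left is +x,-y ; near-left +x,+y
for l,u in zip(L,t): print('t',ray(pt,*u,.012))
for l,u in zip(L,s): print('s',ray(ps,*u,.012))
def W(v,l,z): c,s_=np.cos(v[2]),np.sin(v[2]); return np.array([v[0]+c*l[0]-s_*l[1],v[1]+s_*l[0]+c*l[1],z])
for nm,sets in (('top',[(pt,t)]),('side',[(ps,s)]),('both',[(pt,t),(ps,s)])):
    f=lambda v:np.concatenate([px(p,W(v,l,.012))-u for p,uu in sets for l,u in zip(L,uu)])
    r=least_squares(f,[.58,-.12,.5]); v=r.x; print(nm,v,np.round(r.fun,1))
    print('post',W(v,(-.06,0),0)[:2],'press',W(v,(-.026,0),0)[:2],'screw',W(v,(.045,0),0)[:2])
# block top corners from top view
for u in T([(318,305),(388,270),(445,395),(380,423)]): print('blk',[ray(pt,*u,z) for z in (.13,.14)])
for nm,p,u in (('top post top',pt,T([(411,372)])[0]),('side posttop',ps,S([(481,210)])[0])): print(nm,ray(p,*u,.156))
for nm,z in (('h',.17),('h',.18)): print('handle',z,ray(pt,*T([(321,192)])[0],z),ray(ps,*S([(327,203)])[0],z))
E
```

```text
t [ 0.7049 -0.1277  0.012 ]
t [ 0.658  -0.0316  0.012 ]
t [ 0.4792 -0.1208  0.012 ]
t [ 0.5266 -0.2144  0.012 ]
s [ 0.7056 -0.1235  0.012 ]
s [ 0.6585 -0.0255  0.012 ]
s [ 0.4788 -0.1124  0.012 ]
s [ 0.5242 -0.2105  0.012 ]
top [ 0.5922 -0.1236  0.4588] [ 0.4 -0.5 -0.7  0.2 -1.   0.5  1.2 -0.1]
post [ 0.5384 -0.1502] press [ 0.5689 -0.1351] screw [ 0.6325 -0.1037]
side [ 0.5919 -0.1181  0.4458] [ 0.1 -0.3  0.   0.1  0.2  0.3 -0.3 -0.2]
post [ 0.5377 -0.1439] press [ 0.5684 -0.1293] screw [ 0.6325 -0.0987]
both [ 0.5923 -0.1221  0.4551] [-0.1 -0.6 -1.2  0.  -1.8  0.4  0.5 -0.   0.4 -1.   0.7 -0.7  0.7 -1.
 -0.2 -1.3]
post [ 0.5384 -0.1485] press [ 0.5689 -0.1335] screw [ 0.6327 -0.1023]
blk [array([ 0.5775, -0.1065,  0.13  ]), array([ 0.5767, -0.105 ,  0.14  ])]
blk [array([ 0.5962, -0.1444,  0.13  ]), array([ 0.5953, -0.1425,  0.14  ])]
blk [array([ 0.5291, -0.1733,  0.13  ]), array([ 0.5289, -0.1712,  0.14  ])]
blk [array([ 0.5143, -0.1384,  0.13  ]), array([ 0.5142, -0.1366,  0.14  ])]
top post top [ 0.5405 -0.1505  0.156 ]
side posttop [ 0.5403 -0.1507  0.156 ]
handle 0.17 [ 0.6332 -0.1033  0.17  ] [ 0.6313 -0.0966  0.17  ]
handle 0.18 [ 0.6319 -0.1019  0.18  ] [ 0.6267 -0.0858  0.18  ]
```

```bash
python3 -m crank '0 0 0 1 -0.55 0 1;0 0 0 1 -0.55 0 1;0 0 0 1 -0.55 0 1;0 0 0 1 -0.55 0 1;0 0 0 1 -0.55 0 1' 20; python3 -m crank '0 0 0 1 -0.55 0 1;0 0 0 1 -0.55 0 1;0 0 0 1 -0.55 0 1;0 0 0 1 -0.55 0 1;0 0 0 0 0 0 1'
```

```text
time: 1.62
position: [0.4119, -0.3703, 0.2225]
tool_rot: [0.974, 0.227, 0.0, 0.002]
ft_force: [-0.2, -0.7, -0.2]
grip_width: 0.0451
time: 2.25
position: [0.5215, -0.2133, 0.2229]
tool_rot: [0.974, 0.229, 0.001, 0.003]
ft_force: [0.1, -0.6, -0.2]
grip_width: 0.0019
```

```bash
cat >> h.py <<'E'
def togo(X,yaw=None):
    o=robot.get_obs(); M=R.from_quat(o['tool_rot']).as_matrix()
    y=np.arctan2(M[1,0],M[0,0])
    print('t',round(o['time'],2),'pos',o['position'],'yaw',round(y,4),'q6',round(o['q'][5],3),'F',o['ft_force'],'M',o['moment'],'w',round(o['grip_width'],4))
    print('tool z',M[:,2],'shift units',M.T@(np.array(X)-o['position'])/.04, 'turn units', None if yaw is None else -np.degrees((yaw-y+np.pi)%(2*np.pi)-np.pi)/5)
E
python3 -c "
from h import *
togo([.569,-.134,.17],.455)"
```

```text
t 2.25 pos [ 0.5215 -0.2133  0.2229] yaw 0.4614 q6 0.525 F [ 0.1041 -0.5935 -0.2238] M [0.0126 0.0024 0.0662] w 0.0019
tool z [ 0.0043 -0.0052 -1.    ] shift units [ 1.9445 -1.2545  1.3185] turn units 0.07344504382773241
```

```bash
python3 -m crank '0 0 0 1 -0.6 0 1;0 0 0 0.9 -0.6 0 1;0 0 0.07 0.2 -0.15 0.5 1;0 0 0 0 0 0 1'; python3 -c "
from h import *
togo([.569,-.134,.15],.455)
cam('top','top1'); cam('side','side1')
import cv2
a=cv2.imread('pics/top1.png')[130:290,300:460];b=cv2.imread('pics/side1.png')[110:270,250:410]
cv2.imwrite('pics/c1.png',cv2.resize(np.hstack([a,b]),None,fx=2.5,fy=2.5,interpolation=cv2.INTER_CUBIC))"
```

```text
time: 2.75
position: [0.5739, -0.1291, 0.2028]
tool_rot: [0.974, 0.225, 0.002, 0.005]
ft_force: [-0.2, -0.1, -0.8]
grip_width: 0.0007
t 2.75 pos [ 0.5739 -0.1291  0.2028] yaw 0.4529 q6 0.713 F [-0.2353 -0.0518 -0.82  ] M [ 0.0148  0.022  -0.0216] w 0.0007
tool z [ 0.0052 -0.0084 -1.    ] shift units [-0.1664  0.0435  1.3214] turn units -0.02404605122789887
```

View pics/c1.png

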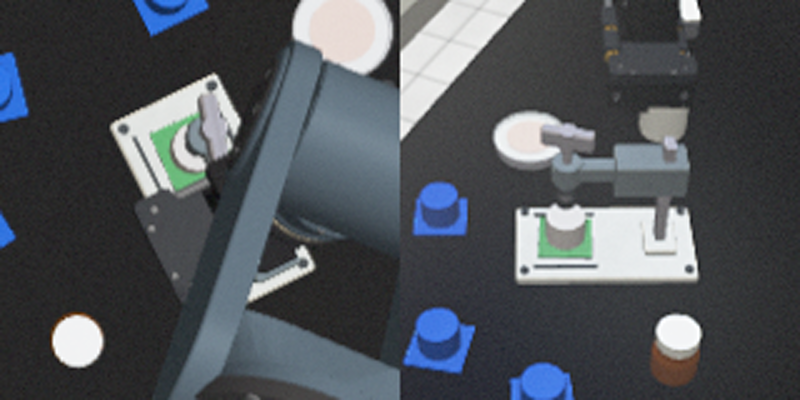

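```bash
python3 -m crank '0 0 0 -0.17 0.04 0.3 1;0 0 0 0 0 0.4 1;0 0 0 0 0 0.2 1;0 0 0 0 0 0 1'; python3 -c "
from h import *
togo([.569,-.134,.15],.455)
p=cam('side'); print(px(p,robot.get_obs()['position']))"
```

```text
time: 3.35
position: [0.5689, -0.1387, 0.1671]
tool_rot: [0.975, 0.222, 0.004, 0.006]
ft_force: [-0.4, -0.3, 0.7]
grip_width: 0.0006
t 3.35 pos [ 0.5689 -0.1387  0.1671] yaw 0.4474 q6 0.701 F [-0.3698 -0.3397  0.7448] M [-0.0436  0.0509 -0.0057] w 0.0006
tool z [ 0.0099 -0.0111 -0.9999] shift units [ 0.0518 -0.1106  0.4256] turn units -0.08735010572869531
[346.3595 162.1037]
```

```bash
cat >> h.py <<'E'
def up(tilt=0,cy=.455):
    # desired tool axis: down in jaw frame tilted by tilt
    o=robot.get_obs(); M=R.from_quat(o['tool_rot']).as_matrix()
    d=np.array([np.sin(tilt)*np.cos(cy),np.sin(tilt)*np.sin(cy),-np.cos(tilt)])
    print('upright turn', np.degrees(np.cross([0,0,1],M.T@d))/5)
E
python3 -c "
from h import *
togo([.569,-.134,.15],.455); up()"
```

```text
t 3.4 pos [ 0.5692 -0.1387  0.1674] yaw 0.4476 q6 0.701 F [-0.1718  0.096   0.7756] M [ 0.0327 -0.0117  0.0251] w 0.0006
tool z [ 0.0105 -0.0114 -0.9999] shift units [ 0.0456 -0.1144  0.4347] turn units -0.08492175959475341
upright turn [ 0.1698 -0.0518  0.    ]
```

```bash
python3 -m crank '0.17 -0.05 -0.08 0.05 -0.11 0.2 1;0 0 0 0 0 0.1 1;0 0 0 0 0 0 1'; python3 -c "
from h import *
togo([.569,-.134,.15],.455);up()"
```

```text
time: 3.78
position: [0.5698, -0.1335, 0.155]
tool_rot: [0.974, 0.226, 0.0, -0.0]
ft_force: [0.9, 0.4, -0.4]
grip_width: 0.0006
t 3.77 pos [ 0.5698 -0.1335  0.155 ] yaw 0.4556 q6 0.693 F [ 0.8657  0.3651 -0.3847] M [-0.0289 -0.0072 -0.0546] w 0.0006
tool z [ 0.0006  0.0004 -1.    ] shift units [-0.0227  0.0015  0.1256] turn units 0.006468912084025194
upright turn [-0.0014 -0.0082  0.    ]
```

```bash
for i in 1 2 3; do python3 -m crank '0 0 0 -0.01 0 0.06 1;0 0 0 0 0 0.06 1' | egrep 'posi|force'; done
```

```text
position: [0.5698, -0.1337, 0.1504]
ft_force: [-0.4, 0.4, -0.6]
position: [0.5695, -0.134, 0.1454]
ft_force: [-0.5, -0.0, 0.1]
position: [0.5691, -0.1342, 0.1403]
ft_force: [0.0, -0.3, -0.2]
```

```bash
for i in 1 2 3 4; do python3 -m crank '0 0 0 0 0 0.06 1;0 0 0 0 0 0.05 1' | egrep 'posi|force'; done
```

```text
position: [0.5694, -0.1341, 0.1361]
ft_force: [-0.4, 0.9, 3.2]
position: [0.5694, -0.1341, 0.1319]
ft_force: [0.5, 0.7, 2.8]
position: [0.5694, -0.134, 0.1273]
ft_force: [-0.8, 0.8, 2.7]
position: [0.5694, -0.1341, 0.1226]
ft_force: [0.4, 0.4, 2.9]
```

```bash
for i in 1 2 3 4 5; do python3 -m crank '0 0 0 0 0 0.04 1;0 0 0 0 0 0.03 1' | egrep 'posi|force'; done; python3 -c "
from h import *
cam('side','side2')
a=cv2.imread('pics/side2.png')[110:270,250:410]
cv2.imwrite('pics/c2.png',cv2.resize(a,None,fx=3.7,fy=3.7,interpolation=cv2.INTER_CUBIC))"
```

```text
position: [0.5694, -0.1341, 0.1195]
ft_force: [-1.1, 0.3, 2.6]
position: [0.5693, -0.1341, 0.1166]
ft_force: [-1.1, 0.5, 3.8]
position: [0.569, -0.1343, 0.1143]
ft_force: [-0.8, 0.6, 7.1]
position: [0.5689, -0.1344, 0.113]
ft_force: [-3.2, 1.2, 9.6]
position: [0.5687, -0.1344, 0.1123]
ft_force: [-3.5, 0.7, 11.1]
```

View pics/c2.png

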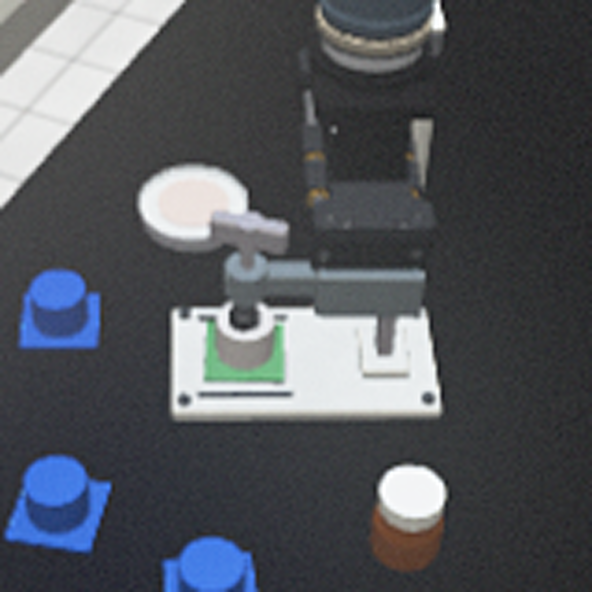

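```bash
for i in 1 2 3; do python3 -m crank '0 0 0 0 0 0.04 1' | egrep 'posi|force'; done; python3 -c "
from h import *
togo([.569,-.134,.15],.455);up()"
```

```text
position: [0.5687, -0.1345, 0.1119]
ft_force: [-2.7, 1.4, 11.2]
position: [0.5687, -0.1345, 0.1116]
ft_force: [-3.2, 2.0, 12.6]
position: [0.5686, -0.1345, 0.1113]
ft_force: [-3.2, 2.4, 11.9]
t 7.2 pos [ 0.5686 -0.1345  0.1113] yaw 0.4569 q6 0.691 F [-3.166   2.3738 11.8693] M [0.2249 0.5286 0.0017] w 0.0004
tool z [ 0.0036 -0.0023 -1.    ] shift units [ 0.0155 -0.0038 -0.9667] turn units 0.02178077926135561
upright turn [ 0.0419 -0.0253  0.    ]
```

```bash
for i in 1 2 3 4; do python3 -m crank '0 0 0 0 0 0.045 1' | egrep 'posi|force'; done
```

```text
position: [0.5686, -0.1345, 0.111]
ft_force: [-3.5, 0.1, 12.2]
position: [0.5685, -0.1346, 0.1106]
ft_force: [-4.6, 1.1, 12.5]
position: [0.5685, -0.1346, 0.1104]
ft_force: [-3.5, 1.4, 13.2]
position: [0.5684, -0.1346, 0.1101]
ft_force: [-4.5, 0.9, 13.4]
```

```bash
for i in 1 2 3; do python3 -m crank '0 0 0 0 0 0.05 1' | egrep 'posi|force'; done
```

```text
position: [0.5684, -0.1346, 0.1098]
ft_force: [-4.7, 1.5, 13.1]
position: [0.5683, -0.1347, 0.1095]
ft_force: [-4.0, 1.2, 13.7]
position: [0.5683, -0.1347, 0.1092]
ft_force: [-5.0, 2.0, 13.2]
```

```bash
python3 -m crank '0 0 0 0 0 -0.05 1;0 0 0 0 0 -0.1 1;0 0 0 0 0 -0.4 1;0 0 0 0 0 -1 1;0 0 0 0 0 -1 1' | egrep 'time|posi|force';  python3 -c "
from h import *
cam('side','side3')
a=cv2.imread('pics/side3.png')[140:240,250:390]
cv2.imwrite('pics/c3.png',cv2.resize(a,None,fx=5.5,fy=5.5,interpolation=cv2.INTER_CUBIC))
p=cam('side');
for t in ['jaw','handle','foot','specimen']:
    for b in spotter.boxes_of(t,p)[:1]:
        X=w(p,b['at']); print(t,round(b['score'],2),X,px(p,X))
togo([.633,-.102,.19],.455);up()"
```

```text
time: 8.7
position: [0.5659, -0.1336, 0.2112]
ft_force: [-0.8, -0.4, 0.3]
jaw 0.85 [ 0.5861 -0.109   0.1074] [334.3944 184.6193]
handle 0.71 [ 0.6281 -0.0975  0.1423] [318.229  172.5689]
foot 0.53 [ 0.635  -0.0922  0.0604] [314.3523 195.727 ]
specimen 0.88 [0.6839 0.0947 0.0213] [265.3625 248.2617]
t 9.0 pos [ 0.5652 -0.1333  0.2092] yaw 0.4578 q6 0.691 F [0.8314 0.9424 0.5769] M [ 0.0058  0.0214 -0.0011] w 0.0003
tool z [-0.0013 -0.0011 -1.    ] shift units [1.8678 0.0483 0.4768] turn units 0.03218061275493484
upright turn [ 0.0049  0.0194 -0.    ]
```

View pics/c3.png

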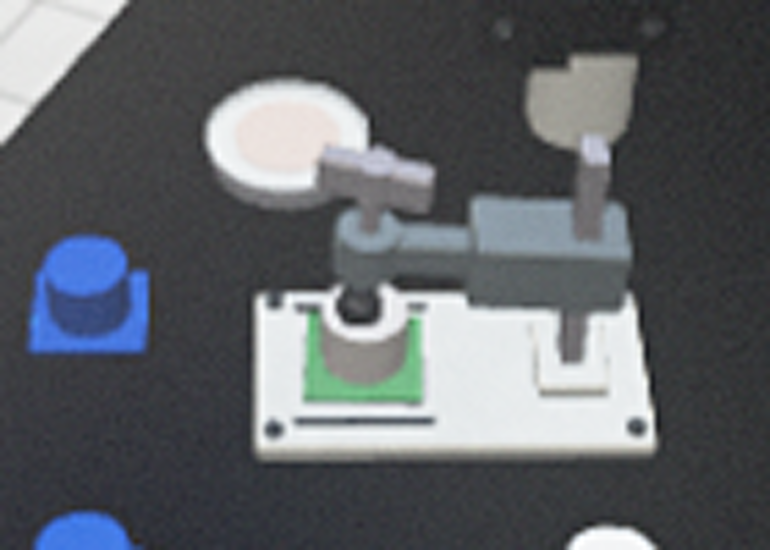

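```bash
cat >> h.py <<'E'
def jawpt(l,zo,th,post=(.539,-.147),cy=.452):
    x=l[0]*np.cos(th)-l[2]*np.sin(th); z=l[0]*np.sin(th)+l[2]*np.cos(th)
    return np.array([post[0]+np.cos(cy)*x-np.sin(cy)*l[1],post[1]+np.sin(cy)*x+np.cos(cy)*l[1],zo+z])
def overlay(src,p,zo,th,out,box,f,off=(0,0)):
    i=cv2.imread(src); r0,r1,c0,c1=box
    i=cv2.resize(i[r0:r1,c0:c1],None,fx=f,fy=f,interpolation=cv2.INTER_CUBIC)
    C=[(-.016,.06),(-.02,.02),(-.02,.02)]
    import itertools
    V=list(itertools.product(*C))
    for a in V:
        for b in V:
            if sum(q!=s for q,s in zip(a,b))==1 and a<b:
                q=[tuple(int(round(k)) for k in ((px(p,jawpt(v,zo,th))+np.array(off)-[c0,r0]+.5)*f)) for v in (a,b)]
                cv2.line(i,*q,(0,255,255),1)
    cv2.imwrite(out,i)
E
python3 - <<'E'
from h import *
p=cam('side')
b=(155,215,300,380)
for th in (0,.075):
    overlay('pics/side3.png',p,.1092-.02-.034*th,th,f'pics/o{int(th*1000)}.png',b,5)
overlay('pics/side0.png',p,.1375-.02,0,'pics/oi.png',b,5)
overlay('pics/side2.png',p,.1123-.02-.034*.03,0.03,'pics/o2.png',b,5)
a=[cv2.imread(f'pics/{n}.png') for n in ('oi','o2','o0','o75')]
cv2.imwrite('pics/ov.png',np.vstack([np.hstack(a[:2]),np.hstack(a[2:])]))
E
```

```text
(no output)
```

View pics/ov.png

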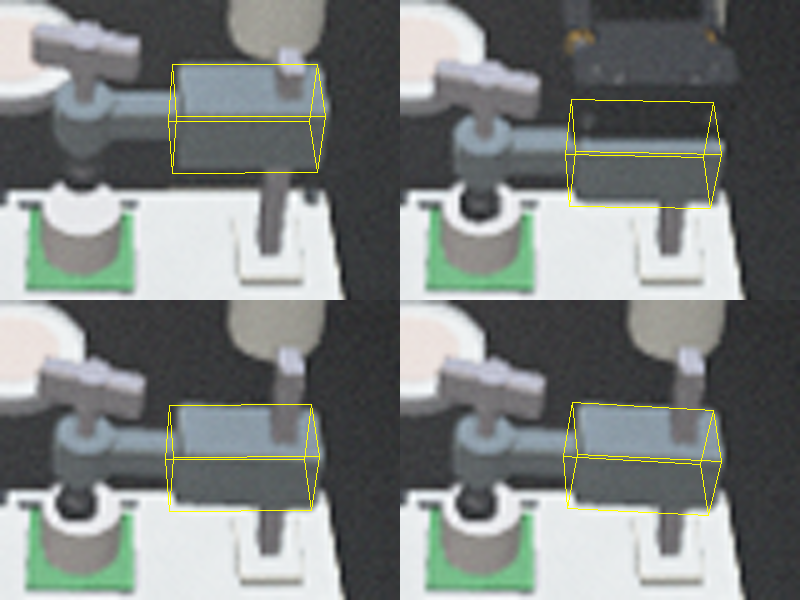

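Run:
```python
from h import *
from scipy.optimize import brentq
p=cam('side'); cam('side','side4')
def edge(f,c0,c1,rc,sl=0.0,h=4):
    g=cv2.GaussianBlur(cv2.cvtColor(cv2.imread(f),cv2.COLOR_BGR2GRAY).astype(float),(0,0),.8)
    d=-np.gradient(g,axis=0); xs=[];ys=[]
    for c in range(c0,c1):
        r=int(round(rc+sl*(c-c0))); k=np.arange(r-h,r+h+1); v=d[k,c]; j=int(np.clip(np.argmax(v),1,2*h-1))
        a,b,e=v[j-1],v[j],v[j+1]; xs.append(c); ys.append(k[j]+.5*(a-e)/(a-2*b+e+1e-9))
    xs=np.array(xs);ys=np.array(ys); m=np.ones(len(xs),bool)
    for _ in range(4):
        q=np.polyfit(xs[m],ys[m],1); r=ys-np.polyval(q,xs); m=abs(r)<max(2*r[m].std(),.15)
    return q[0],np.polyval(q,350),r[m].std(),m.sum()
def model(zo,th,y=.02,z=.02):
    a=px(p,jawpt((-.016,y,z),zo,th));b=px(p,jawpt((.06,y,z),zo,th)); s=(b[1]-a[1])/(b[0]-a[0]); return s,a[1]+s*(350-a[0])
for z in (.1175,.09): 
    for th in (0,.04,.08): print('model',z,th,model(z,th),'bottom',model(z,th,.02,-.02))
print('0 crease',edge('pics/side0.png',338,362,178.5))
for f in ('side3','side4'): print(f,edge(f'pics/{f}.png',338,362,185.5,.03))
print('side2',edge('pics/side2.png',338,362,185))
```

```text
model 0.1175 0 (np.float64(-0.0023111369799735963), np.float64(177.692339613883)) bottom (np.float64(-0.0029622654438961928), np.float64(188.99809941952785))
model 0.1175 0.04 (np.float64(0.027517729014479124), np.float64(177.44009614445224)) bottom (np.float64(0.026023617798811075), np.float64(188.80534021479264))
model 0.1175 0.08 (np.float64(0.05768279614950846), np.float64(177.1756055445047)) bottom (np.float64(0.055324606381427076), np.float64(188.61936795106746))
model 0.09 0 (np.float64(-0.0027627435386927027), np.float64(185.53373430391292)) bottom (np.float64(-0.003389142689148776), np.float64(196.41011082545612))
model 0.09 0.04 (np.float64(0.02648222085951795), np.float64(185.31688790836824)) bottom (np.float64(0.025045069537949192), np.float64(196.24885559882208))
model 0.09 0.08 (np.float64(0.05605218555050047), np.float64(185.08859054904073)) bottom (np.float64(0.05378423964237625), np.float64(196.09441988254147))
0 crease (np.float64(0.001697929241704116), np.float64(177.70238878011386), np.float64(0.03960719511586057), np.int64(24))
side3 (np.float64(0.043753563574129996), np.float64(186.0373790263076), np.float64(0.06072211839630966), np.int64(24))
side4 (np.float64(0.04392023609127297), np.float64(186.04688369775326), np.float64(0.05412854804985737), np.int64(24))
side2 (np.float64(0.005465162510989369), np.float64(185.42312507280707), np.float64(0.014826559603647841), np.int64(24))
```

```bash
for i in 1 2 3 4 5; do python3 -m crank '0 0 -1 0 0 0 -1;0 0 -1 0 0 0 -1;0 0 -1 0 0 0 -1;0 0 -1 0 0 0 -1;0 0 -1 0 0 0 -1'|egrep 'posi'; done
python3 - <<'E'
from h import *
pt=cam('top','top5');ps=cam('side','side5')
for p in (pt,ps):
    for b in spotter.boxes_of('handle',p)[:2]: print(b['score'],w(p,b['at']))
a=cv2.imread('pics/top5.png')[140:240,340:440];b=cv2.imread('pics/side5.png')[130:230,270:370]
cv2.imwrite('pics/c5.png',cv2.resize(np.hstack([a,b]),None,fx=4,fy=4,interpolation=cv2.INTER_CUBIC))
togo([.63,-.103,.19],.145+np.pi);up()
E
```

```text
position: [0.5628, -0.1324, 0.2033]
position: [0.5604, -0.1314, 0.1979]
position: [0.5581, -0.1305, 0.1926]
position: [0.5557, -0.1296, 0.1874]
position: [0.5534, -0.1287, 0.1822]
0.55 [ 0.6496 -0.0996  0.1467]
0.72 [ 0.6289 -0.098   0.1402]
t 12.47 pos [ 0.5536 -0.1288  0.1826] yaw 2.7073 q6 -1.56 F [-0.4127  0.5364  0.0189] M [ 0.0193 -0.1444 -0.0269] w 0.0871
tool z [-0.0488  0.0207 -0.9986] shift units [-1.4499  1.3873 -0.2651] turn units -6.63866510424573
upright turn [-0.0198 -0.6068  0.    ]
```

View pics/c5.png

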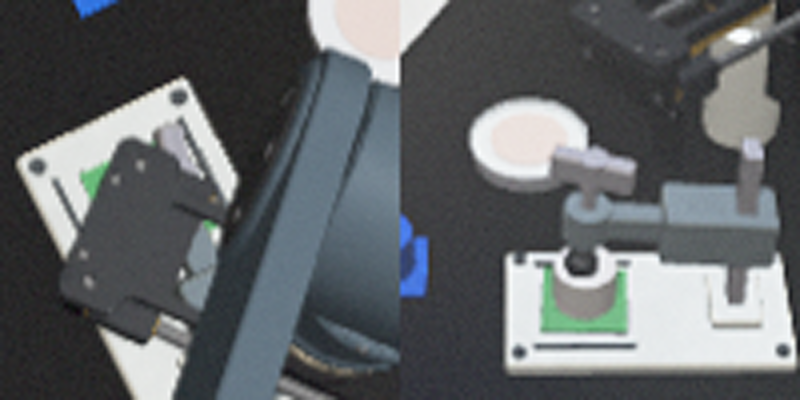

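Run:
```python
from h import *
ps=cam('side'); 
print(jawpt((.105,0,.047),.0885,.058))
def P(x,y): return (270+(x-400)/4-.4, 130+y/4-.4)
# top face corners of bar: ends
for z in (.145,.15,.155):
    A=ray(ps,*P(556,148),z);B=ray(ps,*P(634,163),z); print(z,A[:2],B[:2],'mid',(A+B)[:2]/2,'len',np.linalg.norm(A-B),'yaw',np.arctan2(*(A-B)[1::-1]))
# same for initial top face in side0 crop (3.75; 230,110)
q=lambda x,y:(230+x/3.75-.4,110+y/3.75-.4)
for z in (.17,.175,.18):
    A=ray(ps,*q(290,190),z);B=ray(ps,*q(367,200),z); print(z,A[:2],B[:2],'mid',(A+B)[:2]/2,'len',np.linalg.norm(A-B),'yaw',np.arctan2(*(A-B)[1::-1]))
a=cv2.imread('pics/side5.png')[155:195,295:345]
cv2.imwrite('pics/c6.png',cv2.resize(a,None,fx=14,fy=14,interpolation=cv2.INTER_CUBIC))
```

```text
[ 0.6308 -0.1024  0.1415]
0.145 [ 0.6589 -0.105 ] [ 0.6077 -0.1135] mid [ 0.6333 -0.1092] len 0.05195628965673515 yaw 0.16355233140991868
0.15 [ 0.6565 -0.0998] [ 0.6056 -0.1082] mid [ 0.631 -0.104] len 0.051567961592343746 yaw 0.16355233140991923
0.155 [ 0.654  -0.0945] [ 0.6035 -0.1028] mid [ 0.6288 -0.0987] len 0.05117963352795242 yaw 0.16355233140991732
0.17 [ 0.6609 -0.099 ] [ 0.61   -0.1121] mid [ 0.6354 -0.1055] len 0.05264422526497514 yaw 0.2509668390441527
0.175 [ 0.6584 -0.0936] [ 0.6078 -0.1066] mid [ 0.6331 -0.1001] len 0.052235480419806114 yaw 0.25096683904415434
0.18 [ 0.6559 -0.0882] [ 0.6056 -0.101 ] mid [ 0.6307 -0.0946] len 0.051826735574636955 yaw 0.2509668390441545
```

View pics/c6.png

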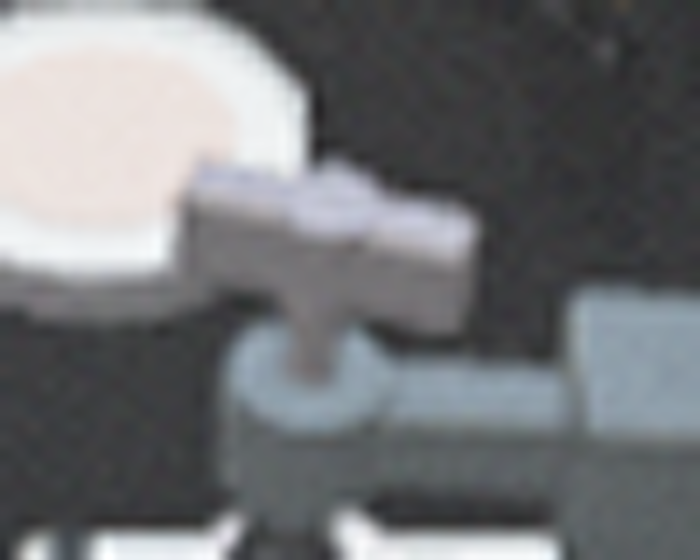

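Run:
```python
from h import *
pt=cam('top')
i=cv2.imread('pics/top0.png')[160:205,370:400]; cv2.imwrite('pics/c7.png',cv2.resize(i,None,fx=13,fy=13,interpolation=cv2.INTER_CUBIC))
T=lambda x,y:(300+x/3.75-.4,130+y/3.75-.4)
for a,b in (((328,140),(342,243)),((302,143),(316,247)),((313,142),(328,245))):
    A=ray(pt,*T(*a),.175);B=ray(pt,*T(*b),.175);print(A,B,np.arctan2(*(A-B)[1::-1]),(A+B)/2)
```

```text
[ 0.6604 -0.1059  0.175 ] [ 0.6069 -0.1122  0.175 ] 0.1161456136751941 [ 0.6336 -0.109   0.175 ]
[ 0.6588 -0.0925  0.175 ] [ 0.6049 -0.0988  0.175 ] 0.11628148184751219 [ 0.6319 -0.0956  0.175 ]
[ 0.6593 -0.0982  0.175 ] [ 0.6059 -0.105   0.175 ] 0.12639766465331273 [ 0.6326 -0.1016  0.175 ]
```

View pics/c7.png

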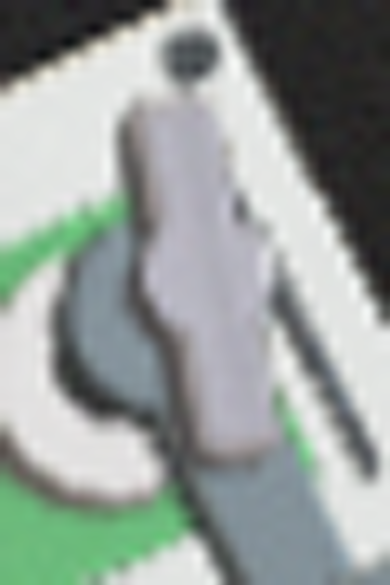

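```bash
python3 -m crank '0 -0.6 -0.9 0 0 -0.4 -1;0 -0.1 -0.9 0 0 -0.3 -1;0 0 -0.9 0 0 -0.03 -1;0 0 -0.9 0 0 -0.03 -1;0 0 -0.9 0 0 -0.03 -1'|egrep 'posi';python3 -m crank '0 0 -0.9 0 0 -0.03 -1;0 0 -0.7 0 0 -0.03 -1;0 0 0 0 0 0 -1'|egrep 'posi'
python3 - <<'E'
from h import *
togo([.631,-.103,.18],.17+np.pi);up(.06)
E
```

```text
position: [0.5542, -0.129, 0.2151]
position: [0.5541, -0.1289, 0.2177]
t 13.57 pos [ 0.5541 -0.1289  0.2177] yaw -3.0325 q6 -2.106 F [ 0.1648 -0.6459 -0.6708] M [ 0.1119 -0.119  -0.0208] w 0.087
tool z [ 0.0097 -0.0027 -0.9999] shift units [-1.9715  0.4381  0.9596] turn units -0.697423257315495
upright turn [-0.2756 -0.5395  0.    ]
```

```bash
python3 -m crank '-0.28 -0.54 -0.7 -0.9 0.2 0.1 -1;0 0 0 -0.9 0.2 0.1 -1;0 0 0 -0.2 0.04 0.1 -1;0 0 0 0 0 0 -1'|egrep 'posi'
python3 - <<'E'
from h import *
togo([.631,-.103,.124],.17+np.pi);up(.06)
E
```

```text
position: [0.6316, -0.0995, 0.2078]
t 14.07 pos [ 0.6316 -0.0995  0.2078] yaw -2.9757 q6 -2.111 F [-0.4405 -0.5005 -0.0001] M [ 0.085  -0.0527 -0.0036] w 0.0868
tool z [ 0.0515  0.0291 -0.9982] shift units [ 0.1449 -0.1271  2.0885] turn units -0.04728121949094245
upright turn [ 0.036  -0.0213  0.    ]
```

```bash
python3 -m crank '0 0 0 0.15 -0.13 0.4 -1;0 0 0 0 0 0.5 -1;0 0 0 0 0 0 -1'|egrep 'posi'
python3 - <<'E'
from h import *
togo([.631,-.103,.124],.17+np.pi);up(.06)
pt=cam('top','top6');ps=cam('side','side6')
a=cv2.imread('pics/top6.png')[140:240,340:440];b=cv2.imread('pics/side6.png')[110:210,270:370]
cv2.imwrite('pics/c8.png',cv2.resize(np.hstack([a,b]),None,fx=4,fy=4,interpolation=cv2.INTER_CUBIC))
E
```

```text
position: [0.6249, -0.1055, 0.1709]
t 14.45 pos [ 0.6249 -0.1055  0.1709] yaw -2.9779 q6 -2.126 F [ 0.2558 -0.0443  0.2936] M [ 0.0559 -0.0722  0.0378] w 0.0871
tool z [ 0.0482  0.0289 -0.9984] shift units [-0.0986  0.0123  1.1791] turn units -0.07258422942443618
upright turn [ 0.0397 -0.0589  0.    ]
```

View pics/c8.png

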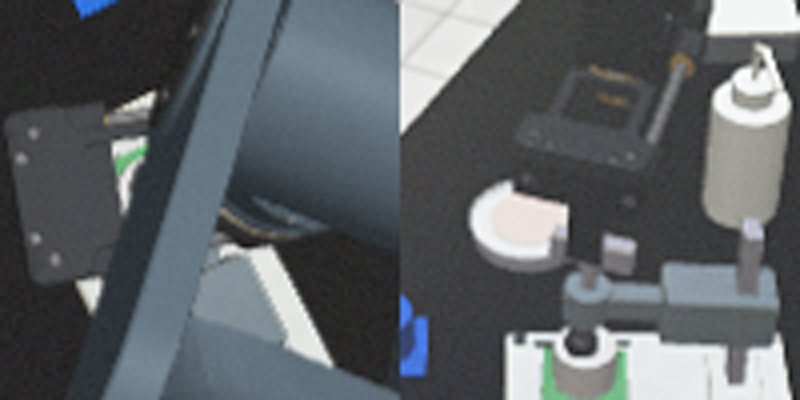

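```bash
python3 -m crank '0.04 -0.06 -0.07 -0.1 0.01 0.4 -1;0 0 0 0 0 0.4 -1;0 0 0 0 0 0.3 -1;0 0 0 0 0 0 -1'|egrep 'posi|force'
python3 - <<'E'
from h import *
togo([.631,-.103,.124],.17+np.pi);up(.06)
ps=cam('side','side7')
b=cv2.imread('pics/side7.png')[130:210,270:370]
cv2.imwrite('pics/c9.png',cv2.resize(b,None,fx=7,fy=7,interpolation=cv2.INTER_CUBIC))
E
```

```text
position: [0.6337, -0.1039, 0.1273]
ft_force: [-0.7, 0.2, 0.0]
t 15.05 pos [ 0.6337 -0.1039  0.1273] yaw -2.9713 q6 -2.13 F [-0.6715  0.2168  0.0221] M [ 0.0934 -0.0935 -0.0552] w 0.087
tool z [ 0.0601  0.024  -0.9979] shift units [0.0685 0.0332 0.079 ] turn units 0.003441379150700352
upright turn [-0.0391  0.066   0.    ]
```

View pics/c9.png

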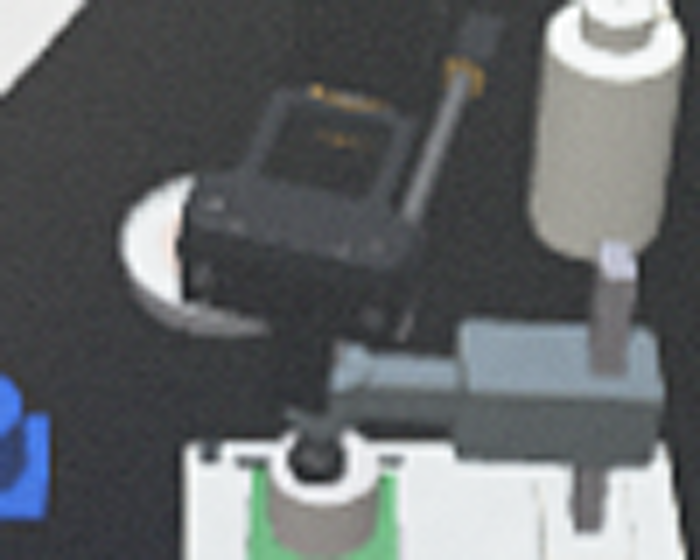

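```bash
python3 -m crank '-0.04 0.06 0 0.04 0.01 0.05 0;0 0 0 0 0 0 0;0 0 0 0 0 0 0;0 0 0 0 0 0 0.3;0 0 0 0 0 0 0.4' 12
python3 - <<'E'
from h import *
togo([.632,-.103,.125],.17+np.pi);up(.06)
E
```

```text
time: 15.72
position: [0.6335, -0.1043, 0.1272]
tool_rot: [-0.085, 0.996, 0.01, 0.03]
ft_force: [-0.3, -0.4, -0.2]
grip_width: 0.045
t 15.72 pos [ 0.6335 -0.1043  0.1272] yaw -2.971 q6 -2.131 F [-0.3156 -0.372  -0.2152] M [ 0.1087 -0.141   0.0169] w 0.045
tool z [ 0.0579  0.0252 -0.998 ] shift units [0.0353 0.0372 0.0536] turn units 0.00638217266033816
upright turn [-0.0206  0.0433  0.    ]
```

```bash
python3 -m crank '0 0 0 0.03 0.03 0.05 1;0 0 0 0 0 0 1' 12; python3 -m crank '0 0 0 0 0 0 1;0 0 0 0 0 0 1' ;python3 -m crank '0 0 0 0 0 0 1;0 0 0 0 0 0 1'
```

```text
time: 15.98
position: [0.6321, -0.1031, 0.1251]
tool_rot: [-0.085, 0.996, 0.01, 0.03]
ft_force: [0.3, -1.3, -0.0]
grip_width: 0.0249
time: 16.23
position: [0.6323, -0.1035, 0.1252]
tool_rot: [-0.085, 0.996, 0.01, 0.03]
ft_force: [-1.1, 1.6, -0.6]
grip_width: 0.0197
time: 16.48
position: [0.6323, -0.1034, 0.1252]
tool_rot: [-0.085, 0.996, 0.01, 0.03]
ft_force: [-0.5, 0.3, 0.1]
grip_width: 0.0192
```

```bash
python3 -m crank '0 0 0 0 0 0 1;0 0 0.5 0 0 0 1;0 0 1 0 0 0 1;0 0 1 0 0 0 1' 40
python3 - <<'E'
from h import *
togo([.6323,-.1034,.1249],.17+np.pi);up(.06)
E
```

```text
time: 16.98
position: [0.6322, -0.1035, 0.1252]
tool_rot: [0.026, 0.999, 0.013, 0.029]
ft_force: [-1.3, 0.1, -0.2]
grip_width: 0.0188
t 16.98 pos [ 0.6322 -0.1035  0.1252] yaw 3.0879 q6 -1.907 F [-1.2539  0.0933 -0.1966] M [ 0.1279 -0.1153  0.0775] w 0.0188
tool z [ 0.058   0.0246 -0.998 ] shift units [-0.0021  0.0024  0.0076] turn units -2.5629177321954635
upright turn [-0.0177  0.0487  0.    ]
```

```bash
python3 -m crank '0 0 1 0 0 0.01 1;0 0 1 0 0 0.005 1;0 0 1 0 0 0.005 1;0 0 1 0 0 0.005 1;0 0 1 0 0 0.005 1'
python3 - <<'E'
from h import *
togo([.6323,-.1034,.1242],.17+np.pi);up(.06)
ps=cam('side','side8')
b=cv2.imread('pics/side8.png')[130:210,270:370]
cv2.imwrite('pics/c10.png',cv2.resize(b,None,fx=7,fy=7,interpolation=cv2.INTER_CUBIC))
E
```

```text
time: 17.6
position: [0.6323, -0.1035, 0.1245]
tool_rot: [0.248, 0.968, 0.019, 0.025]
ft_force: [0.0, -0.4, -0.3]
grip_width: 0.019
t 17.6 pos [ 0.6323 -0.1035  0.1245] yaw 2.6383 q6 -1.457 F [ 0.0427 -0.4321 -0.3239] M [ 0.1901 -0.1677  0.0578] w 0.019
tool z [ 0.0581  0.0244 -0.998 ] shift units [0.0004 0.002  0.0065] turn units -7.715443802381979
upright turn [ 0.0042  0.0534 -0.    ]
```

View pics/c10.png

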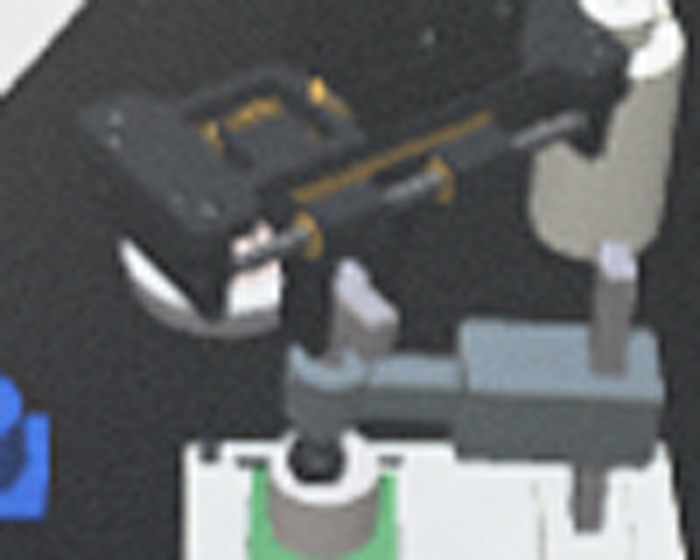

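```bash
for i in 1 2; do python3 -m crank '0 0.02 1 0 0 0.01 1;0 0 1 0 0 0.006 1;0 0 1 0 0 0.006 1;0 0 1 0 0 0.006 1;0 0 1 0 0 0.006 1'|egrep 'pos|force'; done
python3 - <<'E'
from h import *
togo([.6323,-.1034,.1226],1.41);up(.06)
E
```

```text
position: [0.6323, -0.1034, 0.1238]
ft_force: [-0.9, -0.6, 1.6]
position: [0.6323, -0.1035, 0.1233]
ft_force: [-1.3, -0.2, 0.5]
t 18.9 pos [ 0.6323 -0.1035  0.1233] yaw 1.7526 q6 -0.571 F [-1.2954 -0.2368  0.5328] M [ 0.0459 -0.1731  0.1671] w 0.0188
tool z [ 0.0567  0.0262 -0.998 ] shift units [ 0.0027 -0.0003  0.0171] turn units 3.9261277695485264
upright turn [ 0.032   0.0076 -0.    ]
```

```bash
python3 -m crank '0 0 1 0 0 0.01 1;0 0 0.8 0 0 0.006 1;0 0 0 0 0 0 1'; python3 -m crank '0 0 0 0 0 0 0.4;0 0 0 0 0 0 0.4;0 0 0 0 0 0 0;0 0 0 0 0 0 0;0 0 0 0 0 0 0'
python3 - <<'E'
from h import *
togo([.6323,-.1034,.1226],1.41);up(.06)
E
```

```text
time: 19.27
position: [0.6323, -0.1035, 0.1232]
tool_rot: [0.698, 0.715, 0.029, 0.011]
ft_force: [-0.6, -0.7, -0.0]
grip_width: 0.019
time: 19.9
position: [0.6322, -0.1033, 0.1229]
tool_rot: [0.697, 0.716, 0.029, 0.011]
ft_force: [1.9, 0.1, -0.3]
grip_width: 0.042
t 19.9 pos [ 0.6322 -0.1033  0.1229] yaw 1.5988 q6 -0.417 F [ 1.9249  0.0508 -0.3345] M [ 0.0259 -0.0749  0.0112] w 0.042
tool z [ 0.0568  0.0262 -0.998 ] shift units [-0.0027  0.0011  0.0072] turn units 2.163009037259748
upright turn [ 0.0336  0.0022 -0.    ]
```

```bash
python3 -m crank '0 0 0 0 0 -0.3 0;0 0 0 0 0 -0.6 0;0 0 0 0 0 -0.9 0;0 0 0 0 0 -0.9 0'
python3 - <<'E'
from h import *
togo([.63,-.3,.25])
ps=cam('side','side9')
b=cv2.imread('pics/side9.png')[140:225,270:370]
cv2.imwrite('pics/c11.png',cv2.resize(b,None,fx=7,fy=7,interpolation=cv2.INTER_CUBIC))
E
```

```text
time: 20.4
position: [0.6243, -0.1056, 0.2323]
tool_rot: [0.697, 0.716, 0.028, 0.008]
ft_force: [-0.7, -0.2, -0.3]
grip_width: 0.0435
t 20.4 pos [ 0.6243 -0.1056  0.2323] yaw 1.5989 q6 -0.412 F [-0.6633 -0.2011 -0.2762] M [-0.0913 -0.0589  0.0069] w 0.0435
tool z [ 0.0507  0.0285 -0.9983] shift units [-4.848   0.0367 -0.5726] turn units None
```

View pics/c11.png

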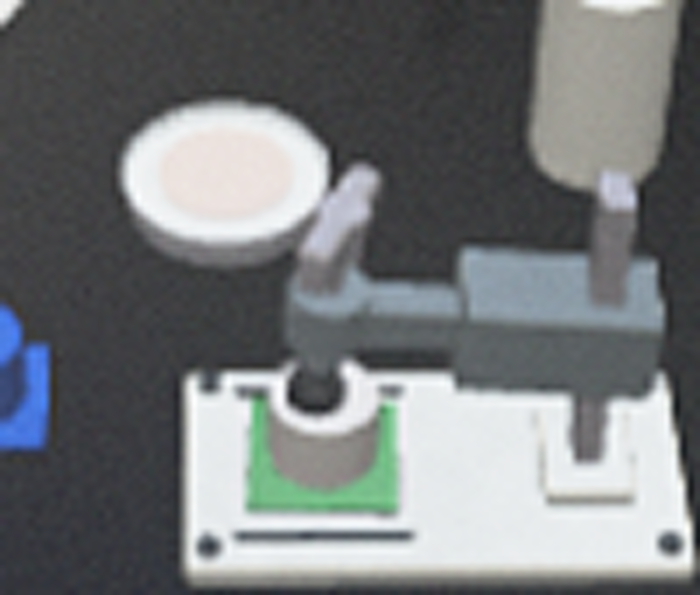

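Run:
```python
from h import *
from scipy.optimize import least_squares
p=cam('side','side10')
def edge(f,c0,c1,rc,sl=0.0,h=4):
    g=cv2.GaussianBlur(cv2.cvtColor(cv2.imread(f),cv2.COLOR_BGR2GRAY).astype(float),(0,0),.8)
    d=-np.gradient(g,axis=0); ys=[]; xs=np.arange(c0,c1)
    for c in xs:
        r=int(round(rc+sl*(c-c0))); k=np.arange(r-h,r+h+1); v=d[k,c]; j=int(np.clip(np.argmax(v),1,2*h-1))
        a,b,e=v[j-1],v[j],v[j+1]; ys.append(k[j]+.5*(a-e)/(a-2*b+e+1e-9))
    ys=np.array(ys); m=np.ones(len(xs),bool)
    for _ in range(4):
        q=np.polyfit(xs[m],ys[m],1); r=ys-np.polyval(q,xs); m=abs(r)<max(2*r[m].std(),.15)
    return q[0],np.polyval(q,350)
def model(zo,th):
    a=px(p,jawpt((-.016,.02,.02),zo,th));b=px(p,jawpt((.06,.02,.02),zo,th)); s=(b[1]-a[1])/(b[0]-a[0]); return np.array([s,a[1]+s*(350-a[0])])
e0=edge('pics/side0.png',338,362,178.5); ds=e0[0]-model(.1175,0)[0]
def solve(e,off): return least_squares(lambda v:(model(v[0]/100,v[1])+[ds,off]-e)*[30,1],[9.,.05]).x*[.01,1]
e2=edge('pics/side2.png',338,362,185)
z2,t2=solve(e2,0); off=(e2[1]-model(.1123-.02-.0435*t2,t2)[1]); print('th2',t2,'off',off)
E0=.1170-.02-.05
for f,feed in (('side0',0),('side2',0),('side3',0),('side4',0),('side5',0),('side9',1.713),('side10',1.713)):
    e=edge(f'pics/{f}.png',338,362,178.5 if f=='side0' else 185.5,0 if f in('side0','side2') else .04); z,t=solve(e,off)
    print(f,'zo',z,'th',t,'spring mm',1000*(E0-(z+.105*t-.05))+feed*12/2/np.pi)
for f in ('side0','side3','side10'):
    pass
for b in spotter.boxes_of('foot',p)[:1]: print(w(p,b['at']))
a=[cv2.resize(cv2.imread(f'pics/{f}.png')[r:r+50,295:345],None,fx=5,fy=5,interpolation=cv2.INTER_CUBIC) for f,r in (('side0',160),('side3',165),('side10',165))]
cv2.imwrite('pics/c12.png',np.hstack(a))
```

```text
th2 0.00578511956069657 off 0.49398894263615034
side0 zo 0.11916300218223852 th -3.751659134618564e-05 spring mm -22.159062940147162
side2 zo 0.09204923456391932 th 0.0057389053222557055 spring mm 4.3481803772438266
side3 zo 0.08883276533552403 th 0.058076199651087033 spring mm 2.069233701111825
side4 zo 0.08879433889734627 th 0.058304432957076935 spring mm 2.0836956421606545
side5 zo 0.08884035177268725 th 0.05634184506891342 spring mm 2.243754495076855
side9 zo 0.08861965516452394 th 0.08351692734501351 spring mm 2.8826564744466454
side10 zo 0.08862951027046233 th 0.08057601762592057 spring mm 3.18159688901301
```

View pics/c12.png

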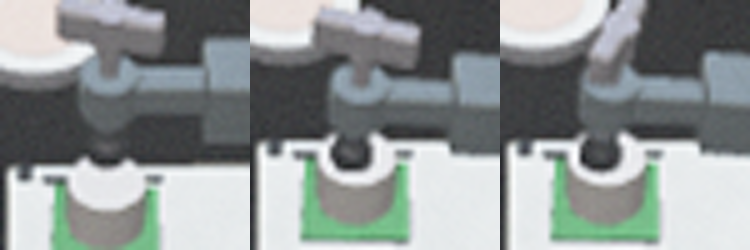

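Run:
```python
from h import *
G=lambda f:cv2.GaussianBlur(cv2.cvtColor(cv2.imread(f'pics/{f}.png'),cv2.COLOR_BGR2GRAY).astype(np.float32),(0,0),.7)
def ecc(f1,f2,box):
    r0,r1,c0,c1=box; a=G(f1)[r0:r1,c0:c1]; M=np.eye(2,3,dtype=np.float32)
    b=G(f2)[r0:r1,c0:c1]
    cc,M=cv2.findTransformECC(a,b,M,cv2.MOTION_TRANSLATION,(3,200,1e-6),None,1)
    return M[:,2],cc
# arm patch, boss side patch
for nm,box in (('plate/specimen',(194,212,300,326)),('arm',(178,191,322,336)),('boss lower',(184,195,308,322)),('boss+arm',(182,194,308,335)),('block left',(176,197,330,345)),('block',(174,198,332,352))):
    print(nm,[ecc(a,b,box) for a,b in (('side3','side4'),('side5','side9'),('side3','side10'))])
```

```text
plate/specimen [(array([-0.0058,  0.0013], dtype=float32), 0.9998273808947902), (array([-0.1452,  0.055 ], dtype=float32), 0.9883470174226787), (array([-0.1353,  0.0351], dtype=float32), 0.9884158242170452)]
arm [(array([-0.0038, -0.0179], dtype=float32), 0.9991190062064662), (array([-0.091 , -0.3437], dtype=float32), 0.9437542556645906), (array([-0.1602, -0.3828], dtype=float32), 0.9335395051303037)]
boss lower [(array([0.0012, 0.0171], dtype=float32), 0.9995550579660482), (array([-0.277 ,  0.0262], dtype=float32), 0.9720533686089452), (array([-0.299 ,  0.0202], dtype=float32), 0.964717852054837)]
boss+arm [(array([ 0.0284, -0.0079], dtype=float32), 0.9993596183378299), (array([-0.1385, -0.1042], dtype=float32), 0.9833088155841699), (array([-0.1432, -0.0937], dtype=float32), 0.9824073414907355)]
block left [(array([-0.0018, -0.0166], dtype=float32), 0.9996048996579135), (array([ 0.0484, -0.1628], dtype=float32), 0.9934050392573777), (array([ 0.0314, -0.1734], dtype=float32), 0.9920076581870026)]
block [(array([ 0.0083, -0.0041], dtype=float32), 0.9996707892668404), (array([-0.0043, -0.1678], dtype=float32), 0.9964849665158663), (array([ 0.0132, -0.161 ], dtype=float32), 0.9967775881191907)]
```

```bash
python3 -m crank '0 0 0 0 0 0.8 0;0 0 0 0 0 0.8 0;0 0 0 0 0 0 0'|egrep 'pos'
python3 - <<'E'
from h import *
togo([.6315,-.1035,.123],1.599);up(.06)
E
```

```text
position: [0.6282, -0.104, 0.1679]
t 20.93 pos [ 0.6282 -0.104   0.1679] yaw 1.599 q6 -0.415 F [-0.219  -0.3224 -0.5875] M [-0.026  -0.0179  0.0501] w 0.0433
tool z [ 0.0545  0.0269 -0.9982] shift units [-0.0182  0.0201  1.1261] turn units 0.0002975032578785654
upright turn [ 0.0076 -0.0064  0.    ]
```

```bash
python3 -m crank '0 0 0 -0.02 0.02 0.5 0;0 0 0 0 0 0.4 0;0 0 0 0 0 0.2 0;0 0 0 0 0 0 0'|egrep 'pos|force'; python3 -m crank '0 0 0 0 0 0 0.5;0 0 0 0 0 0 1;0 0 0 0 0 0 1;0 0 0 0 0 0 1;0 0 0 0 0 0 1' 30; python3 -m crank '0 0 0 0 0 0 1;0 0 0 0 0 0 1'
python3 - <<'E'
from h import *
togo([.6315,-.1035,.123],1.3);up(.06)
E
```

```text
position: [0.6327, -0.104, 0.1246]
ft_force: [0.3, -0.4, 0.2]
time: 22.05
position: [0.6319, -0.1044, 0.1261]
tool_rot: [0.697, 0.717, 0.029, 0.011]
ft_force: [-0.7, -0.4, -0.4]
grip_width: 0.019
time: 22.3
position: [0.6319, -0.1044, 0.1261]
tool_rot: [0.697, 0.717, 0.029, 0.011]
ft_force: [-1.3, -1.0, 0.2]
grip_width: 0.0188
t 22.3 pos [ 0.6319 -0.1044  0.1261] yaw 1.5998 q6 -0.418 F [-1.3311 -0.9745  0.2154] M [-0.0961 -0.0067  0.0907] w 0.0188
tool z [ 0.0561  0.0252 -0.9981] shift units [ 0.0199 -0.0145  0.0772] turn units 3.4350091499162083
upright turn [ 0.025   0.0134 -0.    ]
```

```bash
python3 -m crank '0 0 0.7 0 0 0 1;0 0 1 0 0 0.006 1;0 0 1 0 0 0.006 1;0 0 0.8 0 0 0.006 1;0 0 0 0 0 0 1'; python3 -m crank '0 0 0 0 0 0 0.4;0 0 0 0 0 0 0.2;0 0 0 0 0 0 0;0 0 0 0 0 0 0;0 0 0 0 0 0 0'
python3 - <<'E'
from h import *
togo([.6315,-.1035,.123],1.3);up(.06)
E
```

```text
time: 22.92
position: [0.6317, -0.1044, 0.1258]
tool_rot: [0.8, 0.599, 0.03, 0.007]
ft_force: [-1.1, -0.3, 0.1]
grip_width: 0.0193
time: 23.55
position: [0.6338, -0.1045, 0.1265]
tool_rot: [0.799, 0.6, 0.031, 0.008]
ft_force: [0.9, -0.1, -0.1]
grip_width: 0.0431
t 23.55 pos [ 0.6338 -0.1045  0.1265] yaw 1.2889 q6 -0.107 F [ 0.8783 -0.1441 -0.1296] M [-0.0367 -0.0703  0.0398] w 0.0431
tool z [ 0.0598  0.0243 -0.9979] shift units [ 0.0032 -0.0667  0.0833] turn units -0.12697437221098767
upright turn [ 0.0718  0.003  -0.    ]
```

```bash
python3 -m crank '0 0 0 0 0 -0.3 0;0 0 0 0 0 -0.6 0;0 0 0 0 0 -0.9 0;0 0 0 0 0 -0.9 0;0 0 0 0 0 -0.5 0'; python3 -m crank '0 0 0 -0.9 0 -0.2 0;0 0 0 -0.9 0 0 0;0 0 0 -0.9 0 0 0;0 0 0 -0.9 0 0 0;0 0 0 0 0 0 0'
python3 - <<'E'
from h import *
ps=cam('side','side11');pt=cam('top','top11')
a=cv2.imread('pics/top11.png')[140:240,340:440];b=cv2.imread('pics/side11.png')[135:235,270:370]
cv2.imwrite('pics/c13.png',cv2.resize(np.hstack([a,b]),None,fx=4,fy=4,interpolation=cv2.INTER_CUBIC))
for p in (ps,pt):
    for t in ('jaw','handle','foot'):
        for b in spotter.boxes_of(t,p)[:1]: print(t,w(p,b['at']))
G=lambda f:cv2.GaussianBlur(cv2.cvtColor(cv2.imread(f'pics/{f}.png'),cv2.COLOR_BGR2GRAY).astype(np.float32),(0,0),.7)
def ecc(f1,f2,box):
    r0,r1,c0,c1=box; a=G(f1)[r0:r1,c0:c1]; b=G(f2)[r0:r1,c0:c1]
    cc,M=cv2.findTransformECC(a,b,np.eye(2,3,dtype=np.float32),cv2.MOTION_TRANSLATION,(3,200,1e-6),None,1); return M[:,2],cc
for nm,box in (('specimen low',(205,217,300,330)),('arm',(178,191,322,336)),('block',(174,198,332,352))):
    print(nm,ecc('side0' if nm[0]=='s' else 'side3','side11',box))
E
```

```text
time: 24.18
position: [0.6252, -0.1074, 0.2591]
tool_rot: [0.799, 0.6, 0.031, 0.007]
ft_force: [0.9, 0.7, -0.1]
grip_width: 0.0436
time: 24.8
position: [0.5859, -0.25, 0.2705]
tool_rot: [0.798, 0.601, 0.034, 0.013]
ft_force: [0.1, 1.3, -0.1]
grip_width: 0.0436
jaw [ 0.581  -0.1116  0.1065]
handle [ 0.6286 -0.0972  0.141 ]
jaw [ 0.5822 -0.1246  0.1106]
handle [ 0.6342 -0.0996  0.1435]
specimen low (array([-0.0254,  0.0279], dtype=float32), 0.9994117869347297)
arm (array([-0.1269, -0.4452], dtype=float32), 0.9326888700859819)
block (array([ 0.0041, -0.2146], dtype=float32), 0.9956527492496339)
```

View pics/c13.png

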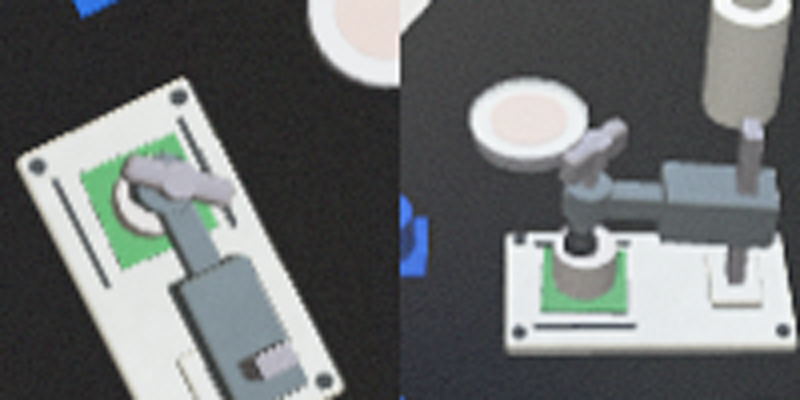

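```bash
python3 -c "
from rig import robot
print(robot.hand_in(), robot.get_obs()['time'])"
```

```text
the job is handed in; nothing more can be done
the job is handed in; nothing more can be done
```

The jaw is pressed down, bitten and screwed up on the specimen. I estimate the foot is about halfway into its sleeve (4 mm), but I could not measure that directly. I handed the job in at about 25 s of the 64 s, with the gripper well clear of everything.

- **Pressing:** I pressed the jaw down with closed fingers. It slid at about 3 N and met the specimen, and I pressed on to 13.7 N at most. After I let go, the pictures showed the jaw still tilted, at about 0.058 rad; you give the bite as starting at about 0.06.
- **Turning:** I turned the handle clockwise by about 2.0 rad in two grips, then let go and backed off. The handle's direction in the last top picture matches the tool's (about 1.28 rad), so the grip did not slip noticeably.
- **Specimen and bystanders:** the green backing plate moved less than 0.05 pixel (0.1 mm) between the first and last pictures. The robot stayed clear of the dish, jar and wash bottle, but I did not measure whether they had moved.

**Foot compression:** my estimates disagree somewhat.

| Estimate | Foot pushed in, in mm |
|---|---|
| Tilt and height of the jaw in the pictures, before the last 0.3 rad of turn | about 3.0 |
| Same picture method right after biting (2.1), plus the given 1.2 mm per rad | about 4.5 |
| Middle of your stated range after biting (1.5), plus the given 1.2 mm per rad | about 4.0 |

After the first 1.7 rad the tool had sunk 2.0 mm, which fits the 1.2 mm per rad rule. My best guess is 3.5 to 4.4 mm, well short of the 8 mm that would be fully in.

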